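# Support and lock a turned leg on the wood lathe

### The job

Get the wood lathe ready for marking out the turned leg that is held in its chuck. Wind the tailstock handwheel clockwise until the red ring engraved on the quill has just come clear of the tailstock nose and no further, so that the live centre bears in the end of the leg; and lock the spindle: press the sprung index pin on the headstock right down by its red wing and turn the wing clockwise, so that it stays down in its notch when you let go. Do not push the tools and parts lying about the bench out of their places.

Things in the scene. Friction and masses are not known exactly. Their poses are not given: they have to be found in the camera images.
- lathe: mini wood lathe, green castings, 640 mm bed. Origin on the bench under mid-bed; y runs along the bed from tailstock to headstock, z up, -x is the operator's side with switches and tool rest. Spindle axis 190 mm up. Bed 100 mm wide, top 90 mm up. Headstock at +y, 130 mm wide, 268 mm high, holds a conical beech leg, its end at y -71 mm; tailstock at -y, barrel 58 mm thick
- nose (a point): centre of the tailstock's front face (the steel nose ring out of which the quill slides towards +y of the lathe), on the spindle axis
- red_ring (a point): centre, on the spindle axis, of the 3 mm wide red ring on the quill, 40 mm behind the quill's front end, among black rings every 10 mm. Until it comes out of the nose it is hidden in the tailstock. It is just clear when its rear edge is level with the nose face: this point then lies 1.5 to 2 mm in front of (+y of) nose
- quill (a joint): how far the quill (27 mm thick steel barrel with the live centre) stands out of the nose, m: 0 in, 0.060 out; 30 to 34.5 mm at the start. The red ring is just clear at 0.0415 to 0.042. The live centre's point is 45 mm in front of the quill's front end
- wheel_centre (a point): centre of the outer (-y) face of the tailstock handwheel, on the spindle axis. The wheel: a dark cast disc 100 mm across, 15 mm thick, upright, turning about the spindle axis without shifting. Seen from its outer side, clockwise drives the quill out, 4 mm a turn; anticlockwise draws it back. It takes about 2 N at the handle and stays where it is left
- handle_mid (a point): middle of the black crank handle: a cylinder 20 mm thick, 54 mm long, standing level out of the wheel's outer face, 38 mm off the wheel's axis, spinning freely on its own axis (this point's axes mean nothing). This point is 29 mm outside the wheel face. Any start angle. When the handle is low the wheel rises 88 mm above it: lean the hand outwards 35 to 40 degrees to go round
- index_pin (a joint): how far the sprung index pin is pressed in along its own axis, m: 0 out (as at the start), 0.0115 fully down. The spring pushes it out with 4 N at 0 and 12 N when fully down. In its notch it rests at about 0.006
- index_wing (a joint): turn of the red wing about the pin's axis, rad: 0 at the start, 1.05 at its stop, growing clockwise seen from outside, looking at the wing's top. The brass bayonet collar lets it turn only while the pin is pressed in (about 0.0095 to pass the lips). Let go at 0.7 or more, the pin's two lugs rise behind the collar's rounded lips and it stays; let go short of 0.25 it snaps back out
- wing_mid (a point): middle of the red plastic wing on the index pin, on the headstock's sloping operator-side shoulder. Wing: 42 mm long (this point's y), 11 mm thick (x: grip across it), 22 mm high (z). z points out along the pin's axis, which leans 35 degrees from vertical towards the operator. Below the wing a 15 mm stem; the brass collar's top, 50 mm across, is 37 mm below this point with the pin out
- gouge: turning gouge, 360 mm long, dark wooden handle and steel shank, lying behind the lathe (leave alone); origin under its middle
- chuck_key: steel T-shaped chuck key, 90 x 97 mm, lying in front of the lathe's bed (leave alone); origin under the T
- pedestal_a: loose turned beech cone, 86 mm at the foot, 100 mm high, standing in front of the headstock (leave alone); origin under its foot
- sanding_block: cork sanding block, 110 x 65 x 28 mm, in front of the tailstock (leave alone); origin under its middle
- caliper: caliper lying behind the gouge, 150 mm long (leave alone); origin under its bar

How it is judged:
At the end, for the whole second after the job is handed in: The quill stands 40.5 to 43.5 mm out of the nose (rear edge of the red ring from 1 mm inside to 2 mm clear of the nose face) and is at rest; the index pin, let go, stays pressed in more than 4 mm with its wing turned more than 0.5 rad; nothing is being touched (value of joint quill between 0.0405 and 0.0435 m and value of joint index_pin above 0.004 m and value of joint index_wing above 0.5 rad and velocity of joint quill between -0.001 and 0.001 m/s and velocity of joint index_pin between -0.005 and 0.005 m/s).
It fails at once if the quill is wound more than 46 mm out, driving the centre into the leg (value of joint quill above 0.046 m).
It fails at once if a tool or part lying on the bench is pushed more than 25 mm out of its place (distance of any of gouge, chuck_key, pedestal_a, sanding_block, caliper from where it was at the start of the episode above 0.025 m).
It also fails if it takes over 72 s, if anything falls off the work surface, if the arm or the gripper's body presses on something with over 40 N, if the wrist force passes 120 N, or if a joint passes its speed limit or range.

### The arm

A 7-joint arm with a two-finger parallel gripper is mounted at the origin on the work surface. World frame = base frame: x ahead of the robot, y to its left, z up, the work surface at z = 0. Lengths are in m, angles in rad, forces in N, time in s.
With the tool pointing down it reaches from about 0.4 to 0.85 m from the base axis. Payload 4.5 kg.
Tool frame: the origin (TCP) lies at the very end of the fingers, on their centre line; the grasp point (between the pads) lies 19 mm behind it (tcp_to_grasp is the z of the grasp point in the tool frame, in m); z points along the fingers, y is the line along which they close (so a half turn about z gives the same grasp; the last joint's range is limited). The gripper opens to 88 mm and grips with 3 to 60 N. Pads are 18 mm wide; open, the fingers measure 123 mm over their backs; the gripper's body (75 mm by 187 mm) begins 45 mm behind the grasp point.
Start: joints at [1.286, 0.689, -0.195, 1.565, 0.157, 0.902, -0.215], TCP at [0.196, -0.594, 0.239] pointing down, gripper open.
Joint ranges: [-3.01, 3.01], [-0.46, 2.08], [-1.47, 1.51], [0.13, 2.56], [-1, 4.14], [0.04, 2.09], [-2.66, 2.66]. Speed limits (rad/s): [2.57, 2.57, 3.14, 3.14, 3.14, 3.14, 3.14].

### API

Orientations are given as a unit quaternion [x, y, z, w].
In Python, from plant import * gives the robot as it stands. The module is installed in compiled form; this text tells all that it offers.
- The arm moves only by the shell command python3 -m jog 'ROWS' [OPENING] [FORCE]. ROWS is JSON, a list that holds one entry, the list of rows, each a list of 6 numbers: the shift along the tool's x, y, z in m, then the turn, a rotation vector about the tool's x, y, z in rad. In form: [[[dx, dy, dz, ax, ay, az], ...]]. A call has 1 to 12 rows; each row shifts and turns the commanded pose from where the row before left it, along the tool's axes as they then stand; what a row does not reach is not made up. A row lasts 1/8 s, in which the tool goes at most 62.5 mm and 10.7 degrees, less where a joint would pass 70% of its speed; a pose out of reach is approached as far as the arm can. A call with a gripper value outside its range is refused whole. OPENING is the finger opening in m, from 0 to 0.0881, set as the call begins (- or left out, the last holds). The fingers move at their own pace and stop on an object; FORCE is the grip in N (left out, the last holds). Time passes only in rows, so rows that do not move let the fingers close. It gives the time, the measured TCP pose, the force, the opening and the grip force at its end, in the units of the state.
- get_state(): the state, without advancing time (a new reading comes with each control period).
- snapshot(name): name is "scene" or "top" or "wrist"; returns a dict with "frame" (480x640x3 uint8, red, green, blue), "mtx" (3x3 intrinsics, pixels), "xyz" and "orientation" of the camera in the world; the wrist camera has in their place "mount" (4x4, takes a point from camera to tool coordinates, whose origin is the TCP and whose axes are the flange's). Camera axes: x right, y down, z forward; pixel columns grow to the right and rows downward; lengths in m; the calibration is good to about 2 mm. The wrist camera is an equidistant fisheye: a pixel r from the principal point sees the ray r / f radians off the axis. A picture is of the moment at which its call begins: read the wrist's pose just before it. There is no depth.
- finish_job(): hands the job in; it is judged then, once.
The state is a dict: "clock": time; "q": joint angles; "qd": joint speeds; "joint_torque": joint torques, N m; "tool_pos": TCP position; "eef_rot": TCP orientation; "contact_force": force on the tool from outside, world axes, zero at the start; "moment": the same for the moment, N m; "opening": opening from 0.0 (shut) to 1.0 (fully open); "finger_force": force on a finger pad.
Only numpy, scipy, OpenCV 4.12 (cv2) and the standard library are available. Lean on these libraries where they do the work, as an engineer would, in place of code of your own. Each camera call takes 0.05 s, during which the arm holds its last target. There are 200 camera calls.

## Working session

There is one attempt and no reset: what is moved stays moved. The work goes in short steps, Python scripts to look and compute and a shell command to move; the robot and the scene stay as the last step left them, time stands still between calls to the robot, and variables do not carry over. Pictures are saved under pics/ and viewed, at most 10 in all, crops included, and the job is handed in when it is done.

```bash
mkdir -p pics; ls; python3 - <<'E'
from plant import *
import cv2
s=get_state();print(s)
for n in ("scene","top"):
    d=snapshot(n);cv2.imwrite(f"pics/{n}0.png",d["frame"][:,:,::-1]);print(n,d["mtx"],d["xyz"],d["orientation"])
d=snapshot("wrist");cv2.imwrite("pics/wrist0.png",d["frame"][:,:,::-1]);print(d["mtx"],d["mount"])
E
```

```text
pics
{'clock': 0.0, 'q': array([ 1.28581235,  0.68996676, -0.19452361,  1.56634198,  0.15730681,
        0.90251854, -0.21508168]), 'qd': array([-0.0001919 , -0.00186167,  0.00040231, -0.00013385,  0.0023254 ,
        0.00291979,  0.00077896]), 'joint_torque': array([-6.32422780e-05, -5.27558649e+01, -1.26648981e+00, -1.53426254e+01,
       -5.25027013e-02,  6.46098619e-03,  1.55447347e-04]), 'tool_pos': array([ 0.19563727, -0.59292014,  0.23792159]), 'eef_rot': array([ 9.87314491e-01,  1.58774204e-01, -2.13650980e-04, -8.95550610e-04]), 'contact_force': array([-0.69215152,  0.28745765,  0.25937322]), 'moment': array([-0.0108776 ,  0.01100014,  0.01032245]), 'finger_force': 0.0, 'opening': 1.0018946178878512}
scene [[442.85194736   0.         325.11624707]
 [  0.         442.85194736 245.50344657]
 [  0.           0.           1.        ]] [ 1.05560758 -0.0527062   0.89051663] [ 0.72407731  0.61737064 -0.1967514  -0.23633541]
top [[549.13731902   0.         313.114525  ]
 [  0.         549.13731902 241.1898341 ]
 [  0.           0.           1.        ]] [0.42494619 0.02543117 1.20498765] [ 0.70753459 -0.70426088  0.03866594 -0.04377629]
[[371.64829954   0.         317.6031678 ]
 [  0.         371.64829954 244.52888741]
 [  0.           0.           1.        ]] [[-1.19553827e-04 -9.50222155e-01 -3.11573173e-01  8.15616058e-02]
 [ 9.99999755e-01 -3.28693315e-04  6.18724234e-04 -2.28830618e-04]
 [-6.90337494e-04 -3.11573022e-01  9.50221961e-01 -1.45937620e-01]
 [ 0.00000000e+00  0.00000000e+00  0.00000000e+00  1.00000000e+00]]
```

View pics/scene0.png

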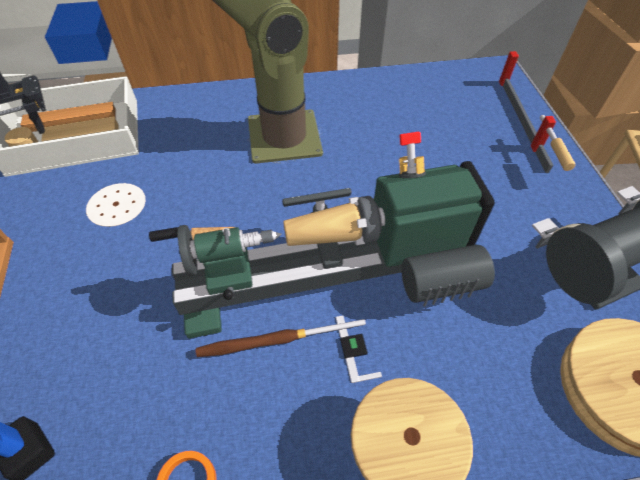

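View pics/top0.png

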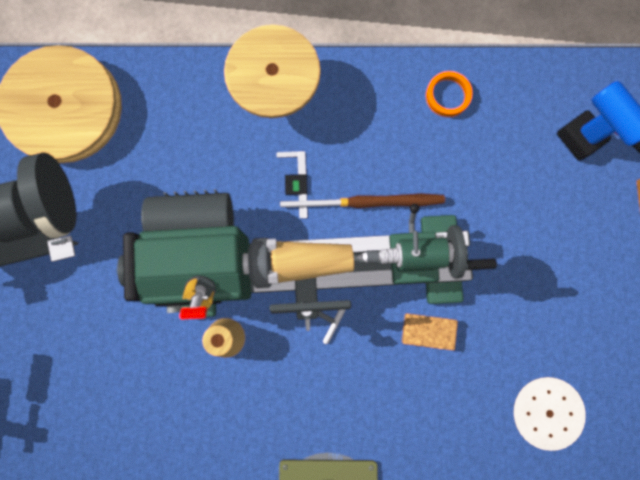

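The scene picture shows the lathe with its headstock to the right, the wing near (411,139) and the handle near (165,235). In the top picture, the wing is near (193,313) and the handle near (483,265). I'll enlarge both areas.

```bash
python3 - <<'E'
import cv2,numpy as np
a=cv2.imread("pics/scene0.png");b=cv2.imread("pics/top0.png")
def c(i,x,y,w,h,s): 
    o=cv2.resize(i[y:y+h,x:x+w],None,fx=s,fy=s,interpolation=cv2.INTER_CUBIC)
    for k in range(0,w,10):
        cv2.line(o,(k*s,0),(k*s,4 if k%50 else 12),(255,255,255),1)
    for k in range(0,h,10):
        cv2.line(o,(0,k*s),(4 if k%50 else 12,k*s),(255,255,255),1)
    return o
# scene 140..280 x 210..285 ; wing 380..440 ; top
r1=np.hstack([c(a,140,205,100,75,4),c(b,410,215,100,75,4)])
r2=np.hstack([c(a,380,120,100,75,4),c(b,160,265,100,75,4)])
cv2.imwrite("pics/crop0.png",np.vstack([r1,r2]))
E
```

```text
(no output)
```

View pics/crop0.png

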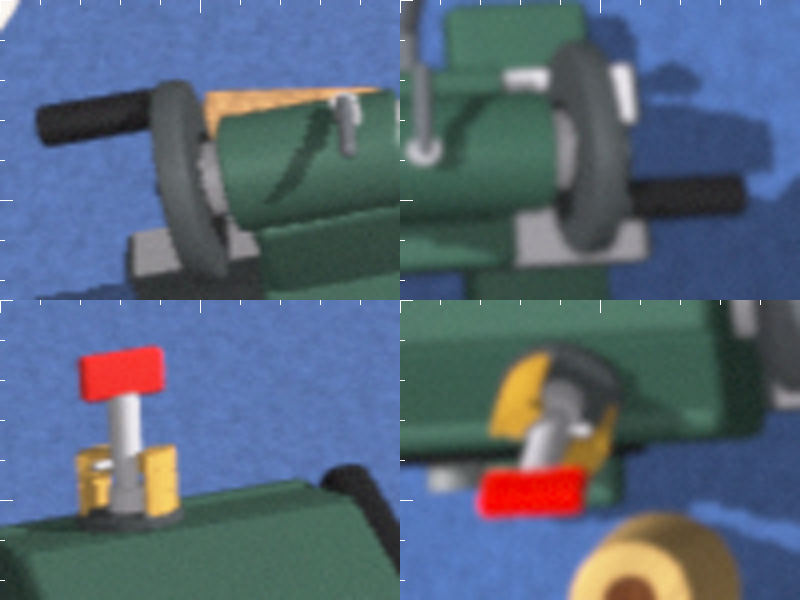

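```bash
cat > h.py <<'E'
import numpy as np,cv2
from scipy.spatial.transform import Rotation as R
C={"scene":(442.85194736,325.116,245.503,[1.05560758,-0.0527062,0.89051663],[0.72407731,0.61737064,-0.1967514,-0.23633541]),
"top":(549.137,313.1145,241.19,[0.42494619,0.02543117,1.20498765],[0.70753459,-0.70426088,0.03866594,-0.04377629])}
def ray(n,u,v):
    f,cx,cy,p,q=C[n];d=R.from_quat(q).apply([(u-cx)/f,(v-cy)/f,1]);return np.array(p),d/np.linalg.norm(d)
def plane(n,u,v,z):
    p,d=ray(n,u,v);return p+d*(z-p[2])/d[2]
def tri(rays):
    A=0;b=0
    for p,d in rays:
        M=np.eye(3)-np.outer(d,d);A=A+M;b=b+M@p
    x=np.linalg.solve(A,b);return x,[np.linalg.norm((np.eye(3)-np.outer(d,d))@(x-p)) for p,d in rays]
def proj(n,X):
    f,cx,cy,p,q=C[n];c=R.from_quat(q).inv().apply(np.asarray(X)-p);return (f*c[...,:2]/c[...,2:]+[cx,cy])
E
python3 - <<'E'
from h import *
P={"hout":((150.75,236.5),(495.75,263.5)),"hmid":((163.8,234.6),(482.5,264.1)),"wing":((410.5,138.5),(193,313)),"wheel":((187.5,250),(458,251.75)),
"legend":((285,233),(354,258))}
for k,(a,b) in P.items(): print(k,*tri([ray("scene",*a),ray("top",*b)]))
E
```

```text
hout [ 0.50185563 -0.29569794  0.21419942] [np.float64(0.0010135237965597304), np.float64(0.0010135237965596118)]
hmid [ 0.50070041 -0.2717513   0.21379675] [np.float64(0.0011964007239788018), np.float64(0.001196400723978822)]
wing [0.41190959 0.22610935 0.30884113] [np.float64(0.0001649164818060958), np.float64(0.00016491648180614877)]
wheel [ 0.52537203 -0.23367673  0.18886844] [np.float64(0.0021046638462636773), np.float64(0.0021046638462636972)]
legend [ 0.5130888  -0.04189582  0.18815292] [np.float64(0.0010881961251911305), np.float64(0.00108819612519112)]
```

```bash
cat >> h.py <<'E'
from scipy.spatial.transform import Slerp
YAW=0.055
Rl=R.from_euler("z",YAW)
def toolrot(lean):  # tool x ~ lathe +y, z down leaning so the hand stands outwards (-y)
    z=Rl.apply([0,np.sin(lean),-np.cos(lean)]);x=Rl.apply([0,np.cos(lean),np.sin(lean)])
    return R.from_matrix(np.c_[x,np.cross(z,x),z])
def plan(path,n,rots,p,q):
    """path: via points ending at goal, n rows per leg; prints tool-frame rows"""
    r=R.from_quat(q);p=np.array(p,float)
    for g,m,rg in zip(path,n,rots):
        S=Slerp([0,1],R.concatenate([r,rg]));p0=p.copy()
        for i in range(1,m+1):
            pt=p0+(np.array(g)-p0)*i/m;rt=S(i/m)
            d=np.round(r.inv().apply(pt-p),4);w=np.round((r.inv()*rt).as_rotvec(),3)
            print("[%s]"%",".join("%g"%(v+0) for v in [*d,*w]),end=",")
            p=p+r.apply(d);r=r*R.from_rotvec(w)
        print()
E
python3 - <<'E'
from h import *
from plant import get_state
s=get_state()
T=toolrot(0)
plan([[.25,-.5,.30],[.518,-.11,.30]],[4,12],[R.from_quat(s["eef_rot"]),T],s["tool_pos"],s["eef_rot"])
print(plane("top",397,255,.205),plane("scene",243,238,.19))
E
```

```text
[0.0202,-0.0179,-0.0154,0,0,0],[0.0202,-0.0178,-0.0155,0,0,0],[0.0201,-0.0179,-0.0154,0,0,0],[0.0202,-0.0179,-0.0155,0,0,0],
[0.0314,-0.0239,0,0,0,-0.109],[0.0338,-0.0203,0.0001,0,0,-0.109],[0.0358,-0.0165,0,0,0,-0.109],[0.0374,-0.0125,0,0,0,-0.109],[0.0385,-0.0083,0,0,0,-0.109],[0.0393,-0.0042,0.0001,0,-0.001,-0.108],[0.0394,0.0002,0,-0.001,0,-0.109],[0.0392,0.0044,-0.0001,0,0,-0.109],[0.0385,0.0086,0,0,0,-0.109],[0.0373,0.0128,0,0,0,-0.109],[0.0356,0.0168,0,0,0,-0.109],[0.0337,0.0205,0,0,0,-0.109],
[ 0.5173749  -0.12035439  0.205     ] [ 0.51418917 -0.12393893  0.19      ]
```

```bash
python3 -m jog '[[[0.02,-0.018,-0.0155,0,0,0],[0.02,-0.018,-0.0155,0,0,0],[0.02,-0.018,-0.0155,0,0,0],[0.02,-0.018,-0.0155,0,0,0]]]'
python3 -m jog '[[[0.0314,-0.0239,0,0,0,-0.109],[0.0338,-0.0203,0,0,0,-0.109],[0.0358,-0.0165,0,0,0,-0.109],[0.0374,-0.0125,0,0,0,-0.109],[0.0385,-0.0083,0,0,0,-0.109],[0.0393,-0.0042,0,0,0,-0.109],[0.0394,0,0,0,0,-0.109],[0.0392,0.0044,0,0,0,-0.109],[0.0385,0.0086,0,0,0,-0.109],[0.0373,0.0128,0,0,0,-0.109],[0.0356,0.0168,0,0,0,-0.109],[0.0337,0.0205,0,0,0,-0.109]]]'
python3 -m jog '[[[0,0,0,0,0,0],[0,0,0,0,0,0]]]'
cat >> h.py <<'E'
Kw=(371.648,317.603,244.529)
M=np.array([[-1.19553827e-04,-9.50222155e-01,-3.11573173e-01,8.15616058e-02],[9.99999755e-01,-3.28693315e-04,6.18724234e-04,-2.28830618e-04],[-6.90337494e-04,-3.11573022e-01,9.50221961e-01,-1.45937620e-01],[0,0,0,1]])
def wray(u,v,tp,tq):
    a=np.array([(u-Kw[1]),(v-Kw[2])])/Kw[0];t=np.linalg.norm(a)+1e-12
    d=np.r_[a/t*np.sin(t),np.cos(t)];q=R.from_quat(tq)
    return np.array(tp)+q.apply(M[:3,3]),q.apply(M[:3,:3]@d)
def wproj(X,tp,tq):
    c=M[:3,:3].T@(R.from_quat(tq).inv().apply(np.asarray(X)-tp)-M[:3,3])
    t=np.arctan2(np.hypot(c[0],c[1]),c[2]);k=t/np.hypot(c[0],c[1]);return np.array([Kw[1]+Kw[0]*k*c[0],Kw[2]+Kw[0]*k*c[1]])
def atz(ray,z): p,d=ray;return p+d*(z-p[2])/d[2]
E
python3 - <<'E'
from plant import *
import cv2,numpy as np
s=get_state();print(repr(s["tool_pos"]),repr(s["eef_rot"]),s["clock"])
f=snapshot("wrist")["frame"][:,:,::-1];cv2.imwrite("pics/w1.png",f)
c=cv2.resize(f[150:390,220:420],None,fx=2.5,fy=2.5,interpolation=cv2.INTER_CUBIC)
cv2.imwrite("pics/w1c.png",f)
E
```

```text
clock: 0.65
tool_pos: [0.2496, -0.4991, 0.3009]
eef_rot: [0.987, 0.159, -0.0, -0.0]
contact_force: [0.7, -1.0, 0.7]
opening: 1.0
finger_force: 0.0
clock: 2.15
tool_pos: [0.5174, -0.1089, 0.3005]
eef_rot: [0.686, 0.728, -0.0, -0.0]
contact_force: [0.3, -0.4, -1.0]
opening: 1.0
finger_force: 0.0
clock: 2.4
tool_pos: [0.5163, -0.1107, 0.3003]
eef_rot: [0.688, 0.726, -0.001, -0.0]
contact_force: [-0.1, -0.8, 0.7]
opening: 0.998
finger_force: 0.0
array([ 0.51628056, -0.11074634,  0.30032201]) array([ 6.87530056e-01,  7.26155424e-01, -8.24739361e-04, -2.05266914e-04]) 2.4
```

View pics/w1.png

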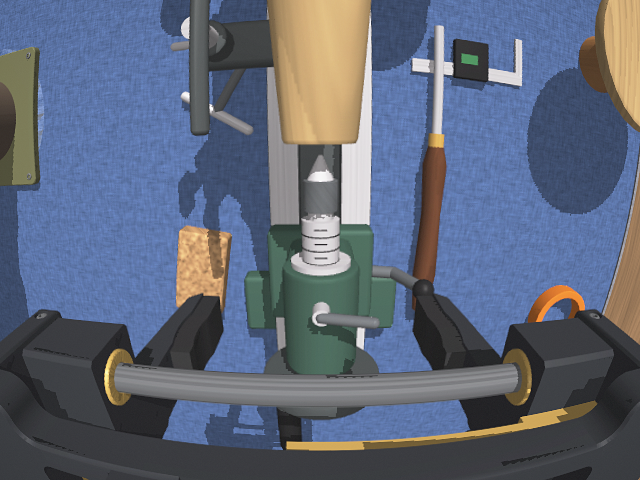

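The wrist picture shows the live centre's tip near (319,155), the quill with black rings at v about 220 to 258, and the nose near v 262. I'll enlarge it.

```bash
python3 - <<'E'
import cv2
f=cv2.imread("pics/w1.png")
c=cv2.resize(f[140:290,270:370],None,fx=4,fy=4,interpolation=cv2.INTER_CUBIC)
for k in range(0,150,10): cv2.line(c,(0,4*k),(6 if k%50 else 14,4*k),(0,255,255),1)
for k in range(0,100,10): cv2.line(c,(4*k,0),(4*k,6),(0,255,255),1)
cv2.imwrite("pics/w1q.png",c)
E
```

```text
(no output)
```

View pics/w1q.png

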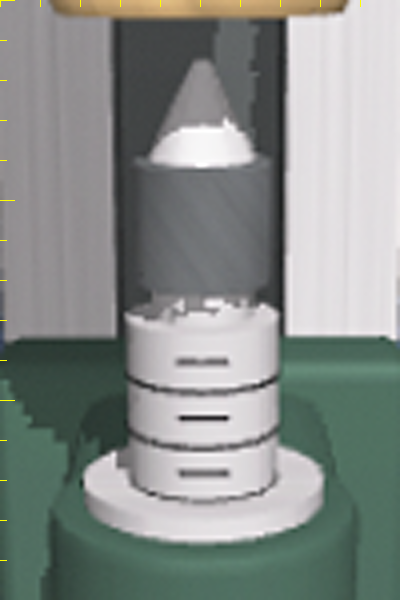

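```bash
python3 - <<'E'
from h import *
tp=[0.51628056,-0.11074634,0.30032201];tq=[6.87530056e-01,7.26155424e-01,-8.24739361e-04,-2.05266914e-04]
for n,cu,cv,z in [("tip",204,60,.19),("front",202,330,.2035),("d5",202,361,.2035),("r10",202,391,.2035),("d15",202,417,.2035),("r20",202,447,.2035),("d25",202,473,.2035),("nose",202,500,.2035),("barL",60,590,.19),("barR",355,590,.19)]:
    print(n,atz(wray(270+cu/4,140+cv/4,tp,tq),z).round(4))
# predicted wheel/wing/handle in wrist
print("handle",wproj([.5006,-.271,.2138],tp,tq))
E
```

```text
tip [ 0.515  -0.0487  0.19  ]
front [ 0.5171 -0.0931  0.2035]
d5 [ 0.5174 -0.0986  0.2035]
r10 [ 0.5177 -0.1039  0.2035]
d15 [ 0.5179 -0.1086  0.2035]
r20 [ 0.5183 -0.114   0.2035]
d25 [ 0.5185 -0.1188  0.2035]
nose [ 0.5188 -0.1238  0.2035]
barL [ 0.4933 -0.149   0.19  ]
barR [ 0.5493 -0.146   0.19  ]
handle [289.71583976 424.65336591]
```

```bash
python3 - <<'E'
from h import *
from plant import get_state
s=get_state()
T=toolrot(np.radians(38));z=T.apply([0,0,1]);H=np.array([.4995,-.271,.2148])
plan([H-.10*z+[0,0,.02],H-.08*z],[8,3],[T,T],s["tool_pos"],s["eef_rot"])
E
```

```text
[-0.0275,-0.0031,-0.0016,0,0.083,0],[-0.0273,-0.0032,-0.0039,0,0.083,0],[-0.0269,-0.0031,-0.0062,0,0.083,-0.001],[-0.0263,-0.0032,-0.0083,0,0.083,0],[-0.0255,-0.0031,-0.0105,-0.001,0.083,0],[-0.0245,-0.0032,-0.0126,0,0.083,0],[-0.0234,-0.0031,-0.0146,0,0.083,-0.001],[-0.0221,-0.0032,-0.0164,0,0.083,0],
[-0.0041,0,0.0119,0,0,0],[-0.0041,0,0.0119,0,0,0],[-0.0041,0,0.0119,0,0,0],
```

```bash
python3 -m jog '[[[-0.0275,-0.0031,-0.0016,0,0.083,0],[-0.0273,-0.0032,-0.0039,0,0.083,0],[-0.0269,-0.0031,-0.0062,0,0.083,0],[-0.0263,-0.0032,-0.0083,0,0.083,0],[-0.0255,-0.0031,-0.0105,0,0.083,0],[-0.0245,-0.0032,-0.0126,0,0.083,0],[-0.0234,-0.0031,-0.0146,0,0.083,0],[-0.0221,-0.0032,-0.0164,0,0.083,0],[-0.0041,0,0.0119,0,0,0],[-0.0041,0,0.0119,0,0,0],[-0.0041,0,0.0119,0,0,0],[0,0,0,0,0,0]]]' 0.05
python3 - <<'E'
from plant import *
from h import *
s=get_state();print(s["tool_pos"],s["eef_rot"],s["clock"],s["q"].round(2))
f=snapshot("wrist")["frame"][:,:,::-1];cv2.imwrite("pics/w2.png",f)
H=np.array([.4995,-.271,.2148]);T=toolrot(np.radians(38))
print(wproj(H,s["tool_pos"],s["eef_rot"]),(T.inv()*R.from_quat(s["eef_rot"])).as_rotvec())
E
```

```text
clock: 3.95
tool_pos: [0.5029, -0.3173, 0.2775]
eef_rot: [0.649, 0.688, 0.223, -0.238]
contact_force: [0.5, 0.1, -0.1]
opening: 0.568
finger_force: 0.0
[ 0.5028873  -0.31728895  0.27754595] [ 0.64872956  0.68750035  0.22335106 -0.23792337] 3.95 [ 1.04  0.96 -0.76  1.21  0.02  1.49  0.48]
[316.84365583 259.77064291] [ 0.00344585  0.00161361 -0.00182649]
```

View pics/w2.png

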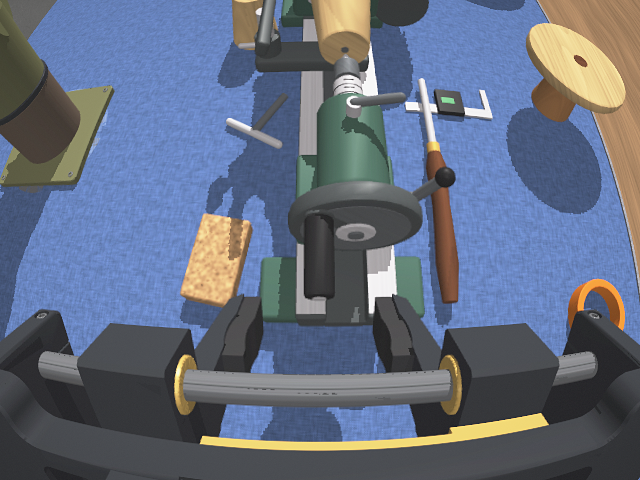

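The handle runs from (319,218) to (320,298), so its middle is near (319,258) as predicted. The hub centre is near (356,232).

```bash
python3 - <<'E'
from plant import *
from h import *
s=get_state();tp,tq=s["tool_pos"],s["eef_rot"]
print("hub",atz(wray(356,233,tp,tq),.19))
print("handle",tri([wray(319,258,tp,tq),ray("top",482.5,264.1),ray("scene",163.8,234.6)]))
T=R.from_quat(tq);z=T.apply([0,0,1]);H=np.array([.5003,-.271,.2146])
plan([H+.019*z],[5],[T],tp,tq)
print(T.inv().as_matrix().round(4))
E
```

```text
hub [ 0.52712287 -0.24131799  0.19      ]
handle (array([ 0.50121174, -0.27099183,  0.21525219]), [np.float64(0.000734251424442437), np.float64(0.001619441852979607), np.float64(0.0010753308673493473)])
[-0.0005,-0.0001,0.0196,0,0,0],[-0.0004,0,0.0196,0,0,0],[-0.0005,-0.0001,0.0196,0,0,0],[-0.0004,0,0.0196,0,0,0],[-0.0005,-0.0001,0.0196,0,0,0],
[[-4.520e-02  7.862e-01  6.164e-01]
 [ 9.983e-01  5.770e-02 -4.000e-04]
 [-3.590e-02  6.153e-01 -7.874e-01]]
```

```bash
python3 -m jog '[[[-0.0005,0,0.0196,0,0,0],[-0.0004,0,0.0196,0,0,0],[-0.0005,0,0.0196,0,0,0],[-0.0004,0,0.0196,0,0,0],[-0.0005,0,0.0196,0,0,0],[0,0,0,0,0,0]]]'
python3 -m jog '[[[0,0,0,0,0,0],[0,0,0,0,0,0],[0,0,0,0,0,0],[0,0,0,0,0,0],[0,0,0,0,0,0],[0,0,0,0,0,0]]]' 0 12
python3 - <<'E'
from plant import *
from h import *
s=get_state();tp,tq=s["tool_pos"],s["eef_rot"];T=R.from_quat(tq)
print(tp-T.apply([0,0,.019]),s["opening"]*88,s["contact_force"],s["clock"])
E
```

```text
clock: 4.75
tool_pos: [0.4998, -0.2593, 0.1994]
eef_rot: [0.649, 0.687, 0.224, -0.238]
contact_force: [-0.0, 0.3, 0.6]
opening: 0.569
finger_force: 0.0
clock: 5.5
tool_pos: [0.5002, -0.2607, 0.1996]
eef_rot: [0.65, 0.687, 0.224, -0.236]
contact_force: [-0.2, -1.7, 3.0]
opening: 0.209
finger_force: 12.0
[ 0.50086438 -0.27238406  0.21460511] 18.384118188851797 [-0.19480279 -1.74509142  3.01280319] 5.5
```

```bash
python3 - <<'E'
import numpy as np
p=np.radians(-48+22.5*np.arange(17));x=.038*np.sin(p);z=.038*np.cos(p)
for i in range(16): print("[%.4f,%.4f,%.4f,0,0,0],"%(.616*(z[i+1]-z[i]),x[i+1]-x[i],-.787*(z[i+1]-z[i])),end="\n" if i%4==3 else "")
E
```

```text
[0.0055,0.0119,-0.0070,0,0,0],[0.0022,0.0144,-0.0029,0,0,0],[-0.0013,0.0147,0.0017,0,0,0],[-0.0047,0.0127,0.0060,0,0,0],
[-0.0073,0.0089,0.0093,0,0,0],[-0.0089,0.0036,0.0113,0,0,0],[-0.0090,-0.0021,0.0115,0,0,0],[-0.0078,-0.0076,0.0100,0,0,0],
[-0.0055,-0.0119,0.0070,0,0,0],[-0.0022,-0.0144,0.0029,0,0,0],[0.0013,-0.0147,-0.0017,0,0,0],[0.0047,-0.0127,-0.0060,0,0,0],
[0.0073,-0.0089,-0.0093,0,0,0],[0.0089,-0.0036,-0.0113,0,0,0],[0.0090,0.0021,-0.0115,0,0,0],[0.0078,0.0076,-0.0100,0,0,0],
```

```bash
cat > st.py <<'E'
from plant import *
from h import *
s=get_state();tp,tq=s["tool_pos"],s["eef_rot"];T=R.from_quat(tq)
g=tp-T.apply([0,0,.019]);o=Rl.inv().apply(g-np.array([.5287,-.271,.19]));F=Rl.inv().apply(s["contact_force"])
print("off",o.round(4),"r %.4f psi %.1f"%(np.hypot(o[0],o[2]),np.degrees(np.arctan2(o[0],o[2]))),"F",F.round(1),s["clock"],round(s["finger_force"],1),round(s["opening"]*88,1))
E
python3 -m jog '[[[0.0055,0.0119,-0.0070,0,0,0],[0.0022,0.0144,-0.0029,0,0,0],[-0.0013,0.0147,0.0017,0,0,0],[-0.0047,0.0127,0.0060,0,0,0]]]' >/dev/null; python3 st.py
python3 -m jog '[[[-0.0073,0.0089,0.0093,0,0,0],[-0.0089,0.0036,0.0113,0,0,0],[-0.0090,-0.0021,0.0115,0,0,0],[-0.0078,-0.0076,0.0100,0,0,0]]]'>/dev/null; python3 st.py
```

```text
off [0.0253 0.0005 0.0261] r 0.0364 psi 44.0 F [-7.1  0.6 -4.3] 6.0 12.0 19.1
off [ 0.0287  0.0005 -0.0264] r 0.0390 psi 132.6 F [-6.6 -4.6  9.1] 6.5 12.0 18.6
```

```bash
python3 -m jog '[[[-0.0055,-0.0119,0.0070,0,0,0],[-0.0022,-0.0144,0.0029,0,0,0],[0.0013,-0.0147,-0.0017,0,0,0],[0.0047,-0.0127,-0.0060,0,0,0]]]' >/dev/null; python3 st.py
python3 -m jog '[[[0.0073,-0.0089,-0.0093,0,0,0],[0.0089,-0.0036,-0.0113,0,0,0],[0.0090,0.0021,-0.0115,0,0,0],[0.0078,0.0076,-0.0100,0,0,0]]]'>/dev/null; python3 st.py
python3 - <<'E'
from plant import *
import cv2,numpy as np
a=snapshot("scene")["frame"][195:270,140:300,::-1];b=snapshot("top")["frame"][215:290,340:500,::-1]
c=[cv2.resize(i,None,fx=4,fy=4,interpolation=cv2.INTER_CUBIC) for i in(a,b)]
cv2.imwrite("pics/t1.png",np.vstack(c))
E
```

```text
off [-0.0258  0.0002 -0.0304] r 0.0399 psi -139.7 F [ 0.9 -1.1 -3.1] 7.0 12.0 19.0
off [-0.0269  0.0002  0.0259] r 0.0374 psi -46.1 F [ 3.  -0.4 -7.9] 7.5 12.0 19.1
```

View pics/t1.png

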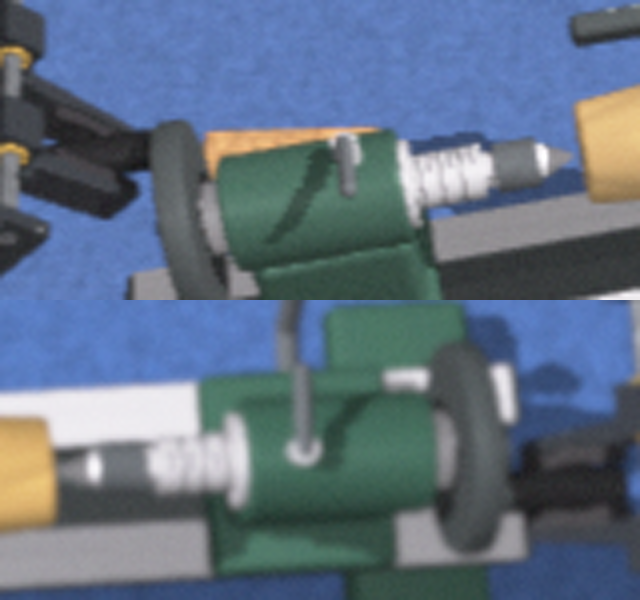

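The handle is still held after one full turn, and the quill has moved out. I'll go on with turn two and 14/16 of turn three.

```bash
python3 -m jog '[[[0.0055,0.0119,-0.0070,0,0,0],[0.0022,0.0144,-0.0029,0,0,0],[-0.0013,0.0147,0.0017,0,0,0],[-0.0047,0.0127,0.0060,0,0,0],[-0.0073,0.0089,0.0093,0,0,0],[-0.0089,0.0036,0.0113,0,0,0],[-0.0090,-0.0021,0.0115,0,0,0],[-0.0078,-0.0076,0.0100,0,0,0]]]' >/dev/null; python3 st.py
python3 -m jog '[[[-0.0055,-0.0119,0.0070,0,0,0],[-0.0022,-0.0144,0.0029,0,0,0],[0.0013,-0.0147,-0.0017,0,0,0],[0.0047,-0.0127,-0.0060,0,0,0],[0.0073,-0.0089,-0.0093,0,0,0],[0.0089,-0.0036,-0.0113,0,0,0],[0.0090,0.0021,-0.0115,0,0,0],[0.0078,0.0076,-0.0100,0,0,0]]]'>/dev/null; python3 st.py
```

```text
off [ 0.0291  0.0006 -0.0259] r 0.0390 psi 131.6 F [-6.1 -5.7  7.9] 8.6 12.0 19.1
off [-0.0269  0.0002  0.0261] r 0.0374 psi -45.9 F [ 5.  -2.6 -9.1] 9.6 12.0 19.3
```

```bash
python3 -m jog '[[[0.0055,0.0119,-0.0070,0,0,0],[0.0022,0.0144,-0.0029,0,0,0],[-0.0013,0.0147,0.0017,0,0,0],[-0.0047,0.0127,0.0060,0,0,0],[-0.0073,0.0089,0.0093,0,0,0],[-0.0089,0.0036,0.0113,0,0,0],[-0.0090,-0.0021,0.0115,0,0,0],[-0.0078,-0.0076,0.0100,0,0,0]]]' >/dev/null; python3 st.py
python3 -m jog '[[[-0.0055,-0.0119,0.0070,0,0,0],[-0.0022,-0.0144,0.0029,0,0,0],[0.0013,-0.0147,-0.0017,0,0,0],[0.0047,-0.0127,-0.0060,0,0,0],[0.0073,-0.0089,-0.0093,0,0,0],[0.0089,-0.0036,-0.0113,0,0,0],[0,0,0,0,0,0],[0,0,0,0,0,0]]]'>/dev/null; python3 st.py
python3 -m jog '[[[0,0,0,0,0,0],[0,0,0,0,0,0],[0,0,0,0,0,0],[0,0,0,0,0,0]]]' 0.05 >/dev/null; python3 st.py
python3 - <<'E'
from plant import *
from h import *
s=get_state();T=R.from_quat(s["eef_rot"]);z=T.apply([0,0,1]);p=s["tool_pos"]
plan([p-.12*z,[.518,-.105,.33]],[4,8],[T,toolrot(0)],p,s["eef_rot"])
E
```

```text
off [ 0.0295  0.0007 -0.0253] r 0.0389 psi 130.6 F [-4.3 -7.3  6.5] 10.6 12.0 19.0
off [-0.0385  0.0002 -0.0008] r 0.0385 psi -91.2 F [-5.1 -6.9  2.2] 11.6 12.0 18.7
off [-0.0372  0.0012 -0.0026] r 0.0373 psi -94.0 F [ 0.  -0.6  0.3] 12.1 0.0 49.5
[0,0,-0.03,0,0,0],[0,0,-0.03,0,0,0],[0,0,-0.03,0,0,0],[0,0,-0.03,0,0,0],
[0.0272,0.0045,0.0113,0,-0.083,0],[0.0281,0.0045,0.0091,0,-0.083,0],[0.0288,0.0045,0.0066,0,-0.083,0.001],[0.0292,0.0045,0.0043,0,-0.083,0],[0.0294,0.0045,0.0019,0,-0.083,0],[0.0295,0.0044,-0.0007,0,-0.084,0],[0.0294,0.0045,-0.003,0,-0.083,0.001],[0.0289,0.0044,-0.0055,0,-0.083,0],
```

```bash
python3 -m jog '[[[0,0,-0.03,0,0,0],[0,0,-0.03,0,0,0],[0,0,-0.03,0,0,0],[0,0,-0.03,0,0,0]]]' >/dev/null
python3 -m jog '[[[0.0272,0.0045,0.0113,0,-0.083,0],[0.0281,0.0045,0.0091,0,-0.083,0],[0.0288,0.0045,0.0066,0,-0.083,0],[0.0292,0.0045,0.0043,0,-0.083,0],[0.0294,0.0045,0.0019,0,-0.083,0],[0.0295,0.0044,-0.0007,0,-0.083,0],[0.0294,0.0045,-0.003,0,-0.083,0],[0.0289,0.0044,-0.0055,0,-0.083,0],[0,0,0.015,0,0,0],[0,0,0.015,0,0,0],[0,0,0,0,0,0],[0,0,0,0,0,0]]]'
python3 - <<'E'
from plant import *
import cv2
s=get_state();print(repr(s["tool_pos"]),repr(s["eef_rot"]))
f=snapshot("wrist")["frame"][:,:,::-1];cv2.imwrite("pics/w3.png",f)
c=cv2.resize(f[140:290,260:380],None,fx=4,fy=4,interpolation=cv2.INTER_CUBIC)
for k in range(0,150,10): cv2.line(c,(0,4*k),(6 if k%50 else 14,4*k),(0,255,255),1)
cv2.imwrite("pics/w3q.png",c)
E
```

```text
clock: 14.1
tool_pos: [0.5175, -0.1069, 0.2991]
eef_rot: [0.688, 0.726, -0.0, -0.0]
contact_force: [0.2, 0.1, 0.2]
opening: 0.57
finger_force: 0.0
array([ 0.51748225, -0.10686601,  0.29907159]) array([ 6.87959109e-01,  7.25749320e-01, -1.68709323e-04, -3.98896195e-04])
```

View pics/w3q.png

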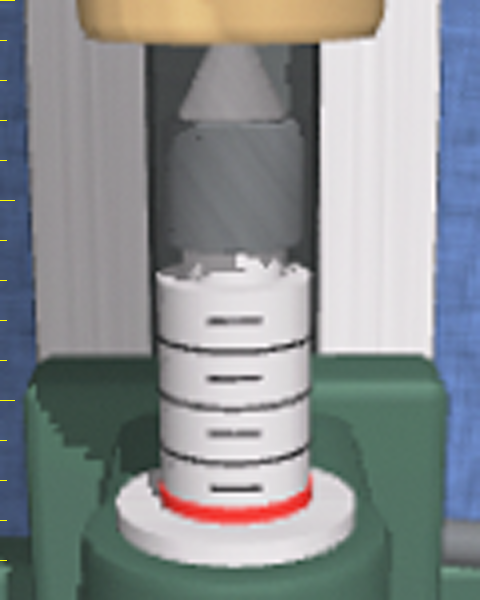

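The red ring is fully out, with its rear edge level with the nose face (crop rows 506 to 523). That puts the quill at about 41.5 mm. Next is the wing.

```bash
cat >> h.py <<'E'
a_pin=Rl.apply([-np.sin(np.radians(35)),0,np.cos(np.radians(35))])
Tw=R.from_matrix(np.c_[Rl.apply([0,1,0]),np.cross(-a_pin,Rl.apply([0,1,0])),-a_pin])
E
python3 - <<'E'
from h import *
from plant import get_state
s=get_state();print(s["q"].round(2))
W=np.array([.4119,.2261,.3088]);G=W+.003*a_pin-.019*a_pin
P=G+.09*a_pin;print(P)
h=R.from_quat(s["eef_rot"])
plan([[.49,.0,.42],P],[5,10],[h,Tw],s["tool_pos"],s["eef_rot"])
E
```

```text
[ 0.48  0.53 -0.58  1.76  0.35  0.95 -0.19]
[0.36951953 0.22376672 0.36941725]
[0.0216,-0.0044,-0.0241,0,0,0],[0.0216,-0.0044,-0.0241,0,0,0],[0.0216,-0.0044,-0.0241,0,0,0],[0.0216,-0.0043,-0.0242,0,0,0],[0.0215,-0.0044,-0.0241,0,0,0],
[0.023,-0.0108,0.0051,-0.061,0,0],[0.023,-0.0111,0.0044,-0.061,0,0],[0.023,-0.0114,0.0037,-0.061,0,0],[0.023,-0.0116,0.003,-0.061,0,0],[0.023,-0.0117,0.0023,-0.061,0,-0.001],[0.023,-0.0118,0.0016,-0.062,0,0],[0.023,-0.0119,0.0008,-0.061,0,0],[0.023,-0.012,0.0001,-0.061,0,0],[0.023,-0.0119,-0.0006,-0.061,0,0],[0.023,-0.0118,-0.0013,-0.061,0,0],
```

```bash
python3 -m jog '[[[0.0216,-0.0044,-0.0241,0,0,0],[0.0216,-0.0044,-0.0241,0,0,0],[0.0216,-0.0044,-0.0241,0,0,0],[0.0216,-0.0043,-0.0242,0,0,0],[0.0215,-0.0044,-0.0241,0,0,0]]]' >/dev/null
python3 -m jog '[[[0.023,-0.0108,0.0051,-0.061,0,0],[0.023,-0.0111,0.0044,-0.061,0,0],[0.023,-0.0114,0.0037,-0.061,0,0],[0.023,-0.0116,0.003,-0.061,0,0],[0.023,-0.0117,0.0023,-0.061,0,0],[0.023,-0.0118,0.0016,-0.062,0,0],[0.023,-0.0119,0.0008,-0.061,0,0],[0.023,-0.012,0,-0.061,0,0],[0.023,-0.0119,-0.0006,-0.061,0,0],[0.023,-0.0118,-0.0013,-0.061,0,0],[0,0,0,0,0,0],[0,0,0,0,0,0]]]' 0.04
python3 - <<'E'
from plant import *
from h import *
s=get_state();tp,tq=s["tool_pos"],s["eef_rot"];W=np.array([.4119,.2261,.3088]);print(s["q"].round(2))
f=snapshot("wrist")["frame"][:,:,::-1];cv2.imwrite("pics/w4.png",f)
print(wproj(W,tp,tq),wproj(W+.011*a_pin,tp,tq),(Tw.inv()*R.from_quat(tq)).as_rotvec().round(3))
h=cv2.cvtColor(np.ascontiguousarray(f),cv2.COLOR_BGR2HSV);m=((h[...,0]<6)|(h[...,0]>174))&(h[...,1]>200)&(h[...,2]>80)
n,l,st,c=cv2.connectedComponentsWithStats(m.astype(np.uint8))
for i in range(1,n):
    if st[i,4]>50: print(st[i],c[i])
E
```

```text
clock: 16.27
tool_pos: [0.3701, 0.2222, 0.37]
eef_rot: [0.656, 0.693, 0.216, 0.206]
contact_force: [0.4, -0.8, -0.9]
opening: 0.452
finger_force: 0.0
[-0.42  0.15 -0.69  2.33  1.12  0.69 -1.93]
[317.04579425 256.05896526] [316.94771428 262.31453732] [ 0.005 -0.002 -0.   ]
```

View pics/w4.png

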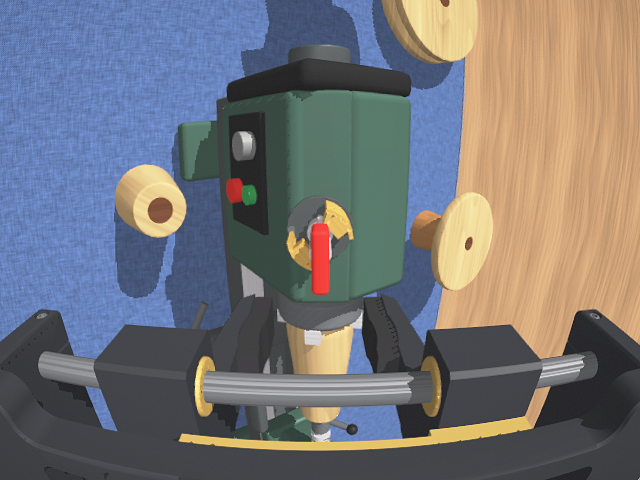

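The red wing runs from (320,224) to (320,292), about 1.5 mm further along tool +y than predicted. I'll correct for that and check the sign of J7.

```bash
python3 -m jog '[[[0,0,0,0,0,0.1],[0,0,0,0,0,0]]]' >/dev/null
python3 - <<'E'
from plant import *
print(get_state()["q"].round(2))
E
python3 -m jog '[[[0,0,0,0,0,-0.1],[0,0,0,0,0,0]]]' >/dev/null
python3 - <<'E'
from plant import *
from h import *
s=get_state();tp,tq=s["tool_pos"],s["eef_rot"];T=R.from_quat(tq)
G=np.array([.4119,.2261,.3088])-.016*a_pin+T.apply([0,.0015,0])
plan([G],[5],[T],tp,tq)
E
```

```text
[-0.42  0.15 -0.69  2.33  1.12  0.68 -2.03]
[0.0003,0.0002,0.018,0,0,0],[0.0004,0.0003,0.0181,0,0,0],[0.0003,0.0002,0.018,0,0,0],[0.0004,0.0002,0.018,0,0,0],[0.0003,0.0003,0.0181,0,0,0],
```

Turning +z lowers J7 towards its limit, so I'll take the equivalent grasp a half turn round.

```bash
python3 -m jog '[[[0,0,0,0,0,-0.18],[0,0,0,0,0,-0.18],[0,0,0,0,0,-0.18],[0,0,0,0,0,-0.18],[0,0,0,0,0,-0.18],[0,0,0,0,0,-0.18],[0,0,0,0,0,-0.18],[0,0,0,0,0,-0.18],[0,0,0,0,0,-0.18],[0,0,0,0,0,-0.18]]]' >/dev/null
python3 -m jog '[[[0,0,0,0,0,-0.18],[0,0,0,0,0,-0.18],[0,0,0,0,0,-0.18],[0,0,0,0,0,-0.18],[0,0,0,0,0,-0.18],[0,0,0,0,0,-0.18],[0,0,0,0,0,-0.18],[0,0,0,0,0,-0.08],[0,0,0,0,0,0],[0,0,0,0,0,0]]]'
python3 - <<'E'
from plant import *
from h import *
s=get_state();tp,tq=s["tool_pos"],s["eef_rot"];T=Tw*R.from_euler("z",np.pi)
print(s["q"].round(2))
G=np.array([.4119,.2261,.3088])-.016*a_pin+Tw.apply([0,.0015,0])
plan([G],[5],[T],tp,tq)
E
```

```text
clock: 19.32
tool_pos: [0.3698, 0.2226, 0.3698]
eef_rot: [0.692, -0.657, 0.205, -0.217]
contact_force: [0.1, 0.6, 0.3]
opening: 0.457
finger_force: 0.0
[-0.22  0.18 -0.93  2.33  1.14  0.75  1.17]
[-0.0002,-0.0003,0.018,0.001,0,-0.001],[-0.0003,-0.0003,0.0181,0.001,0,0],[-0.0002,-0.0003,0.018,0.001,-0.001,-0.001],[-0.0003,-0.0002,0.0181,0,0,0],[-0.0002,-0.0003,0.018,0.001,0,-0.001],
```

```bash
python3 -m jog '[[[-0.0002,-0.0003,0.018,0.001,0,0],[-0.0003,-0.0003,0.018,0.001,0,0],[-0.0002,-0.0003,0.018,0.001,0,-0.001],[-0.0003,-0.0002,0.018,0,0,0],[-0.0002,-0.0003,0.018,0.001,0,-0.001],[0,0,0,0,0,0]]]'
python3 -m jog '[[[0,0,0,0,0,0],[0,0,0,0,0,0],[0,0,0,0,0,0],[0,0,0,0,0,0],[0,0,0,0,0,0]]]' 0 50
```

```text
clock: 20.08
tool_pos: [0.4221, 0.2265, 0.2957]
eef_rot: [0.693, -0.656, 0.207, -0.217]
contact_force: [0.3, 0.5, 0.1]
opening: 0.454
finger_force: 0.0
clock: 20.7
tool_pos: [0.4221, 0.2271, 0.2971]
eef_rot: [0.693, -0.655, 0.207, -0.218]
contact_force: [-1.9, -1.0, 4.0]
opening: 0.143
finger_force: 50.0
```

```bash
python3 -m jog '[[[0,0,0.002,0,0,0],[0,0,0.002,0,0,0],[0,0,0.002,0,0,0],[0,0,0.002,0,0,0],[0,0,0.002,0,0,0],[0,0,0.002,0,0,0],[0,0,0,0,0,0]]]'
python3 - <<'E'
from plant import *
from h import *
s=get_state();print((s["tool_pos"]-np.array([0.4221,0.2271,0.2971]))@-a_pin,s["contact_force"]@a_pin)
E
```

```text
clock: 21.58
tool_pos: [0.4286, 0.2277, 0.2877]
eef_rot: [0.693, -0.655, 0.207, -0.219]
contact_force: [-8.4, -2.1, 13.9]
opening: 0.142
finger_force: 50.0
0.011487811566522394 16.280480061021677
```

```bash
python3 -m jog '[[[0,0,0.0005,0,0,0.15],[0,0,0,0,0,0.15],[0,0,0,0,0,0.15],[0,0,0,0,0,0.15],[0,0,0,0,0,0.15],[0,0,0,0,0,0.15],[0,0,0,0,0,0.13],[0,0,0,0,0,0],[0,0,0,0,0,0]]]'
python3 - <<'E'
from plant import *
from h import *
s=get_state();print((s["tool_pos"]-np.array([0.4221,0.2271,0.2971]))@-a_pin,s["contact_force"]@a_pin,s["moment"]@a_pin,(R.from_quat([0.693,-0.655,0.207,-0.219]).inv()*R.from_quat(s["eef_rot"])).as_rotvec(),s["q"].round(2))
E
```

```text
clock: 22.7
tool_pos: [0.4297, 0.2271, 0.2883]
eef_rot: [-0.28, 0.911, -0.074, 0.294]
contact_force: [-9.8, -3.7, 20.6]
opening: 0.149
finger_force: 50.0
0.011581273335790301 22.591341676157437 -0.09176475120028778 [4.07374408e-03 2.26981621e-04 1.02927433e+00] [-0.25  0.45 -0.9   2.39  1.56  0.85 -0.22]
```

```bash
python3 -m jog '[[[0,0,-0.002,0,0,0],[0,0,-0.002,0,0,0],[0,0,-0.0015,0,0,0],[0,0,0,0,0,0]]]'
python3 -m jog '[[[0,0,0,0,0,0],[0,0,0,0,0,0],[0,0,0,0,0,0],[0,0,0,0,0,0]]]' 0.04
python3 -m jog '[[[0,0,-0.02,0,0,0],[0,0,-0.03,0,0,0],[0,0,-0.03,0,0,0],[0,0,-0.03,0,0,0],[0,0,-0.02,0,0,0],[0,0,0,0,0,0],[0,0,0,0,0,0]]]'
python3 - <<'E'
from plant import *
from h import *
s=get_state();tp,tq=s["tool_pos"],s["eef_rot"]
W=np.array([.4119,.2261,.3088])+Tw.apply([0,.0015,0])
for d in(0,.006): print(d,wproj(W-(d-.011)*a_pin,tp,tq))
f=snapshot("wrist")["frame"][:,:,::-1]
a=snapshot("scene")["frame"][100:200,360:460,::-1];b=snapshot("top")["frame"][260:360,150:250,::-1]
g=lambda i:cv2.resize(i,(300,300),interpolation=cv2.INTER_CUBIC)
cv2.imwrite("pics/e.png",np.hstack([cv2.resize(f,None,fx=.75,fy=.75)[:,:],np.vstack([g(a),g(b)])[:360*600//600][:360]]))
cv2.imwrite("pics/e.png",np.hstack([g(a),np.hstack([g(b),])]) if 0 else np.vstack([np.hstack([g(a),g(b)]),cv2.resize(f[150:350,160:480],(480,300)).copy() if 0 else cv2.resize(f[150:300,170:470],(600,300))]))
E
```

```text
clock: 23.2
tool_pos: [0.427, 0.2268, 0.292]
eef_rot: [-0.28, 0.911, -0.074, 0.293]
contact_force: [-2.2, -1.1, 8.4]
opening: 0.141
finger_force: 50.0
clock: 23.7
tool_pos: [0.4259, 0.2271, 0.2907]
eef_rot: [-0.281, 0.912, -0.073, 0.291]
contact_force: [-0.7, 0.0, 0.4]
opening: 0.454
finger_force: 0.0
clock: 24.58
tool_pos: [0.3519, 0.2226, 0.3968]
eef_rot: [-0.28, 0.912, -0.073, 0.291]
contact_force: [-0.2, -0.1, -0.6]
opening: 0.459
finger_force: 0.0
0 [317.92718029 248.47818715]
0.006 [317.92090188 245.74170403]
```

View pics/e.png

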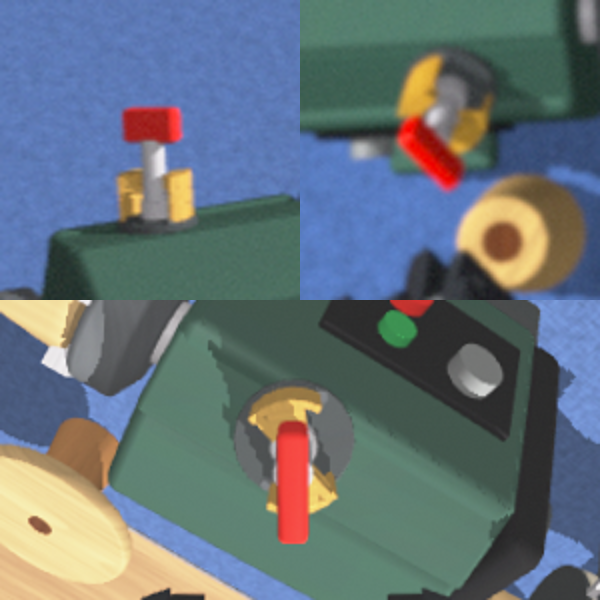

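The wing stays turned by about 1 rad after letting go. It also sits lower than at the start: scene row about 142, against 138.5. The hand is clear of it.

```bash
python3 -c "
from plant import *
print(finish_job())"
```

```text
the job is handed in; nothing more can be done
None
```

I handed the job in at about 25 s, but the hand-in returned no verdict; by my camera readings the quill stands about 41.5 mm out with the red ring just clear, and the index pin stays down with its wing turned about 1 rad.

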